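Return the bobbin tray to the sloped shelf

ROBOT

A 6-joint arm with a two-finger parallel gripper is mounted at the origin on the work surface. World frame = base frame: x ahead of the robot, y to its left, z up, the work surface at z = 0. Lengths are in mm, angles in rad, forces in N, time in s.
With the tool pointing down it reaches from about 275 to 1000 mm from the base axis. Payload 8.4 kg.
Tool frame: the origin (TCP) lies midway between the tips of the shut fingers; the grasp point (between the pads) lies 19 mm behind it; z points along the fingers, y is the direction in which the jaws open and shut (so a half turn about z gives the same grasp; the last joint's range is limited). The gripper opens to 85 mm and grips with 20 to 120 N. Pads are 22 mm wide; open, the fingers measure 114 mm over their backs; the gripper's body (76 mm by 85 mm) begins 54 mm behind the grasp point. The pads swing forward as they close: fully open they stand 13 mm farther back than shut.
Start: joints at [1.102, 0.353, 1.633, -0, 1.155, -0.002], TCP at [281.268, 558.136, 231.281] pointing down, gripper open.
Joint ranges: [-2.63, 2.63], [-0.92, 2.1], [0.06, 2.66], [-1.3, 4.44], [0, 2.69], [-3.02, 3.02]. Speed limits (rad/s): [2.22, 2.22, 2.79, 3.14, 3.14, 3.14].

INTERFACE

Orientations are given as [roll, pitch, yaw] about the fixed x, y, z axes, in that order (R = Rz(yaw) Ry(pitch) Rx(roll)).
In Python, from rig import r gives the robot as it stands. The module is installed in compiled form; this text tells all that it offers.
- The arm moves only by the tool drive_tool, never from a script. Its argument "moves" is a list of rows, each a list of 3 entries, a list of its own where there are three numbers: the closure, from 0 (fully open) to 1 (shut), then the shift along the tool's x, y, z in cm, then the turn about the tool's z in degrees. In form: [[claw, [dx, dy, dz], roll], ...]. A call has 1 to 12 rows; each row is the pose to reach, as a shift and turn from the pose measured when the call began, along the tool's axes at that moment; what a row does not reach only later rows make up. A row lasts 1/8 s, in which the tool goes at most 62.5 mm and 10.7 degrees, less where a joint would pass 70% of its speed; a pose out of reach is approached as far as the arm can. A call with a gripper value outside its range is refused whole. The fingers move at their own pace and stop on an object; "grip_force" is the grip in N (left out, the last holds). Time passes only in rows, so rows that repeat a pose let the fingers close. It gives the time, the measured TCP pose, the force and the opening at its end, in the units of the state.
- r.sense(): the state, without advancing time (a new reading comes with each control period).
- r.grab_frame(name): name is "scene" or "top"; returns a dict with "color" (480x640x3 uint8, red, green, blue), "fx", "fy", "cx", "cy" (pixels), "D" ([k1, k2, p1, p2, k3] as OpenCV has them; the pictures are not rectified), "pose" (4x4, takes a point from camera to world coordinates). Camera axes: x right, y up, looking along -z (the intrinsics and any distortion apply to the point x, -y, -z); pixel columns grow to the right and rows downward; lengths in mm; the calibration is good to about 2 mm. A picture is of the moment at which its call begins. There is no depth.
- r.sign_off(): hands the job in, once; it reports no verdict.
Trained networks look in the newest picture that a camera, given by its name, has taken for a name from the list of things; names that differ only in an ending like _2 or _b are one class to them, and where a whole thing is asked for, a point or a joint stands for the part that bears it (a point fixed in the world has none). Each returns a list of dicts, best first, with "score" (0 to 1); they miss things now and then, are a little off and sometimes report something else, mostly with a low value. They report only what shows in the picture. A call takes as long as a camera call. They do not tell look-alikes from the thing itself.
- r.outline_of(thing, camera): "mask" (480x640 bool, what is visible of it) and "at" ([column, row] in pixels, amid what is visible of it).
- r.spot_point(thing, camera): "at" ([column, row] in pixels: a listed point, or the origin of a listed thing).
The state is a dict: "clock": time; "qpos": joint angles; "qvel": joint speeds; "joint_efforts": joint torques, N m; "eef_pos": TCP position; "tcp_rot": TCP orientation; "contact_force": force on the tool from outside, world axes, zero at the start; "wrist_torque": the same for the moment, N m; "opening": opening from 0.0 (shut) to 1.0 (fully open).
Only numpy, scipy, OpenCV 4.12 (cv2) and the standard library are available. Lean on these libraries where they do the work, as an engineer would, in place of code of your own. Each camera call takes 0.05 s, during which the arm holds its last target.

TASK

Pick up the long bobbin tray (the one with ten bobbins) and set it down lengthwise on the upper half of the sloped steel shelf, then let go so that it slides down by itself and comes to rest flat and square against the stop at the bottom. Do not drop it from the air or push it down the slope, and leave the short bobbin tray and the thread cone where they are.

Things in the scene. Friction and masses are not known exactly. Their poses are not given: they have to be found in the camera images.
- long_tray: The part to put away: loose dark grey plastic box 112 mm long (x), 50 mm wide (y), 24 mm high (z), with ten bobbins in two rows of five, fixed in it below the rim. About 0.14 kg. Starts flat on the table. Origin: centre of the underside. Either end may go first; grip it across the 50 mm width.
- shelf: Slippery sheet-steel shelf on a fixed stand, climbing away from the robot at 24 deg, 260 mm long, 160 mm wide between rails 12 mm high; a 26 mm high stop across its low end. Origin: on the surface at the stop face, mid-width, 34 mm above the table. x up the slope along the surface (upper half: 130 to 260 mm; tray at the stop: centre at 56 mm), y across, z square to the surface, up. High end 140 mm up.
- short_tray: The short bobbin tray, a bystander: the same dark grey plastic, 48 mm (x) by 50 mm (y), 24 mm high, with four bobbins. Loose, flat on the table. Origin: centre of the underside.
- cone: A cone of blue thread standing on the table, a bystander: 60 mm across at the foot, tapering to 36 mm, 112 mm high with its black top. Loose. Origin: centre of the underside.
Things that resemble listed ones, but are neither listed nor needed, are in the scene too. Of the things that look like the long_tray, take the one that is nearest to the robot's base at the start.

How it is judged (in metres and radians):
On the way:
1. the long tray is let go, with its centre over the upper half of the sloped shelf and its underside no more than 35 mm from the surface (x of long_tray in the frame of shelf between 0.13 and 0.26 m and y of long_tray in the frame of shelf between -0.07 and 0.07 m and z of long_tray in the frame of shelf between -0.01 and 0.035 m and contact force between the fingers and long_tray below 0.1 N), for 0.04 s.
At the end, for the whole second after the job is handed in: The long tray lies still and released, right way up and flat on the sloped shelf (within 10 degrees and 10 mm), lengthwise (within 12 degrees), between the rails, its end at the stop (its centre within 15 mm of 56 mm up the slope from the stop) (x of long_tray in the frame of shelf between 0.041 and 0.071 m and y of long_tray in the frame of shelf between -0.065 and 0.065 m and z of long_tray in the frame of shelf between -0.005 and 0.01 m and angle between the z axis of long_tray and the z axis of shelf, either way round below 0.175 rad and angle between long_tray's own z axis and vertical below 0.8 rad and angle between the x axis of long_tray and the x axis of shelf, either way round below 0.21 rad and contact force between the fingers and long_tray below 0.1 N and linear speed of long_tray below 0.02 m/s); the robot touches nothing.
It fails at once if the long tray is let go in the air, more than 50 mm above the sloped shelf's surface (height (world z) of long_tray above 0.03 m and z of long_tray in the frame of shelf above 0.05 m and contact force between each of the fingers, anything else and long_tray below 0.02 N).
It fails at once if the long tray is held or pushed by the fingers on the lower part of the shelf's surface (centre less than 100 mm from the stop, underside within 15 mm of the surface) (x of long_tray in the frame of shelf between 0 and 0.1 m and y of long_tray in the frame of shelf between -0.08 and 0.08 m and z of long_tray in the frame of shelf between -0.01 and 0.015 m and contact force between the fingers and long_tray above 1 N).
It fails at once if the short tray or the thread cone is moved more than 25 mm or the cone is knocked over (distance of any of short_tray, cone from where it was at the start of the episode above 0.025 m or angle between cone's own z axis and vertical above 0.5 rad).
It also fails if it takes over 34 s, if anything falls off the work surface, if the arm or the gripper's body presses on something with over 40 N, if the wrist force passes 120 N, or if a joint passes its speed limit or range.

## Working session

There is one attempt and no reset: what is moved stays moved. The work goes in short steps, Python scripts to look and compute and a tool call to move; the robot and the scene stay as the last step left them, time stands still between calls to the robot, and variables do not carry over. Pictures are saved under pics/ and viewed, and the job is handed in when it is done.

Besides the shell and the picture viewer there is one more tool, called as name([rows], argument=value, ...), one row to a line, values as JSON. drive_tool: Moves the arm, as the interface text tells. Its arguments: {"type":"object","properties":{"moves":{"type":"array"},"grip_force":{"type":"number"}},"required":["moves"]}

```bash
mkdir -p pics; python3 - <<'E'
from rig import r
import cv2, numpy as np
for c in ("scene","top"):
    f=r.grab_frame(c); cv2.imwrite(f"pics/{c}0.png",f["color"][:,:,::-1])
    print(c,f["fx"],f["fy"],f["cx"],f["cy"],f["D"],np.round(f["pose"],4).tolist())
    for t in ("long_tray","shelf","short_tray","cone"):
        print(t,[(np.round(d["at"],1).tolist(),round(d["score"],2)) for d in r.spot_point(t,c)],[(np.round(d["at"],1).tolist(),round(d["score"],2),int(d["mask"].sum())) for d in r.outline_of(t,c)])
s=r.sense();print(s)
E
```

```text
scene 581.9023032153337 581.9023032153337 320.7785832881028 239.07099986335786 [-0.15670737  0.          0.          0.          0.        ] [[-0.5137, -0.4808, 0.7106, 1303.9749], [0.8577, -0.3083, 0.4114, 322.8102], [0.0213, 0.8208, 0.5708, 667.4134], [0.0, 0.0, 0.0, 1.0]]
long_tray [([234.6, 208.9], 0.95), ([134.8, 257.6], 0.89), ([218.2, 261.5], 0.6), ([297.3, 328.2], 0.55)] [([235.2, 204.5], 0.96, 906), ([298.8, 323.1], 0.9, 1947), ([218.1, 253.4], 0.89, 1355), ([137.4, 251.3], 0.85, 1245)]
shelf [([512.3, 277.0], 0.89)] [([515.3, 291.3], 0.86, 6155)]
short_tray [([274.6, 280.8], 0.97)] [([271.7, 275.9], 0.7, 780)]
cone [([332.4, 236.6], 0.86)] [([331.2, 217.2], 0.78, 1259)]
top 611.0501766273386 611.0501766273386 315.1102059418259 241.9111196006126 [-0.16766566  0.          0.          0.          0.        ] [[0.0216, 0.9818, -0.1888, 314.7478], [-0.9998, 0.0222, 0.0007, -83.7769], [0.0048, 0.1887, 0.982, 1385.422], [0.0, 0.0, 0.0, 1.0]]
long_tray [([408.6, 220.7], 0.81), ([461.1, 184.9], 0.8), ([439.7, 282.7], 0.61), ([306.2, 186.3], 0.61)] [([443.3, 282.5], 0.94, 1114), ([41
[... 236 characters left out ...]
0.57)] [([342.5, 301.3], 0.96, 548)]
{'clock': 0.9, 'qpos': array([ 1.10157771e+00,  3.52966319e-01,  1.63341474e+00, -3.45880680e-06,
        1.15513898e+00, -2.40220888e-03]), 'qvel': array([-0.00027759,  0.00050976,  0.000194  ,  0.00021466,  0.00092471,
       -0.00120052]), 'joint_efforts': array([-2.11482533e-03, -6.05178165e+01, -3.42426503e+01, -2.68945928e-05,
        1.08803411e-03,  1.54805218e-05]), 'eef_pos': array([281.28818369, 558.14212729, 231.29570103]), 'tcp_rot': array([3.14152005e+00, 3.33882371e-06, 2.67477764e+00]), 'contact_force': array([ 0.4031897 , -0.26628351,  0.72930234]), 'wrist_torque': array([0.03734869, 0.03697822, 0.01638547]), 'opening': 1.006549633890541}
```

View pics/scene0.png

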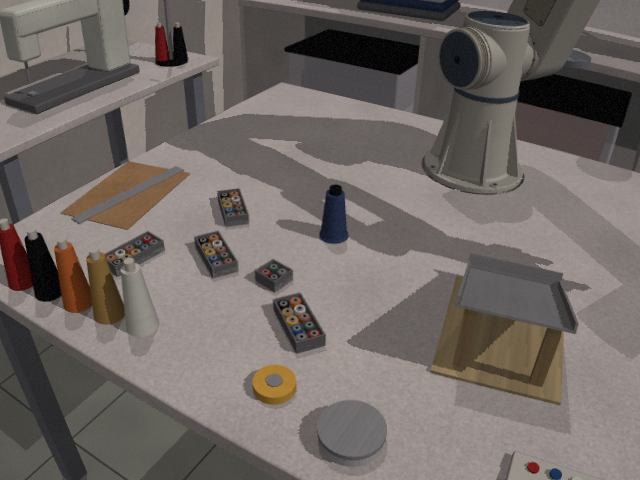

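View pics/top0.png

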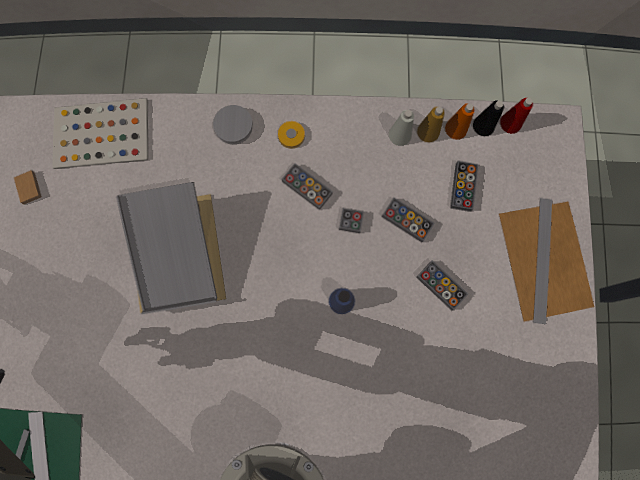

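```bash
cat > h.py <<'E'
import numpy as np, cv2
from scipy.spatial.transform import Rotation as R
def proj(f,P):
    P=np.atleast_2d(P).astype(float); T=np.linalg.inv(f["pose"]); c=P@T[:3,:3].T+T[:3,3]
    c=c*[1,-1,-1]; K=np.array([[f["fx"],0,f["cx"]],[0,f["fy"],f["cy"]],[0,0,1]])
    return cv2.projectPoints(c.reshape(-1,1,3),np.zeros(3),np.zeros(3),K,np.array(f["D"],float))[0].reshape(-1,2)
def ray(f,uv,z):
    K=np.array([[f["fx"],0,f["cx"]],[0,f["fy"],f["cy"]],[0,0,1]])
    n=cv2.undistortPoints(np.array([[uv]],float),K,np.array(f["D"],float))[0,0]
    d=f["pose"][:3,:3]@np.array([n[0],-n[1],-1]); o=f["pose"][:3,3]
    return o+d*(z-o[2])/d[2]
def box(L,W,H,x,y,yaw):
    p=np.array([[a*L/2,b*W/2,c*H] for c in(0,1) for a,b in((-1,-1),(1,-1),(1,1),(-1,1))])
    return p@R.from_euler('z',yaw).as_matrix().T+[x,y,0]
def sil(f,pts):
    m=np.zeros((1920,2560),np.uint8); h=cv2.convexHull((proj(f,pts)*4+1.5).astype(np.float32))
    cv2.fillConvexPoly(m,np.round(h).astype(np.int32),1); return cv2.resize(m.astype(np.float32),(640,480),interpolation=cv2.INTER_AREA)
def shelfT(x,y,yaw):
    M=np.eye(4); M[:3,:3]=(R.from_euler('z',yaw)*R.from_euler('y',-np.deg2rad(24))).as_matrix(); M[:3,3]=[x,y,34]; return M
E
cat > m.py <<'E'
from rig import r; from h import *; import pickle
from scipy.optimize import minimize
F={c:r.grab_frame(c) for c in("scene","top")}
M={}
for c in F:
    for t in("long_tray","shelf","short_tray","cone"): M[c,t]=r.outline_of(t,c)
pickle.dump((F,M),open("d.pkl","wb"))
for c in F:
    for d in M[c,"long_tray"]+M[c,"short_tray"]+M[c,"cone"]: print(c,np.round(d["at"]),round(d["score"],2),np.round(ray(F[c],d["at"],12)))
E
python3 m.py
python3 - <<'E'
import cv2
a=cv2.imread("pics/scene0.png")[235:410,420:600];cv2.imwrite("pics/zs.png",cv2.resize(a,None,fx=4,fy=3.4,interpolation=cv2.INTER_CUBIC))
a=cv2.imread("pics/top0.png")[170:320,105:235];cv2.imwrite("pics/zt.png",cv2.resize(a,None,fx=4,fy=4,interpolation=cv2.INTER_CUBIC))
E
```

```text
scene [217. 256.] 0.75 [ 642. -286.   12.]
scene [296. 323.] 0.71 [717. -60.  12.]
scene [234. 207.] 0.69 [ 487. -368.   12.]
scene [139. 252.] 0.6 [ 714. -421.   12.]
scene [273. 275.] 0.72 [ 634. -164.   12.]
scene [234. 206.] 0.47 [ 482. -370.   12.]
scene [515. 294.] 0.43 [448. 232.  12.]
scene [332. 217.] 0.56 [ 407. -170.   12.]
top [307. 186.] 0.63 [711. -64.  12.]
top [443. 282.] 0.62 [ 492. -378.   12.]
top [465. 187.] 0.6 [ 718. -435.   12.]
top [407. 218.] 0.59 [ 640. -297.   12.]
top [348. 223.] 0.85 [ 626. -159.   12.]
top [339. 298.] 0.86 [ 451. -142.   12.]
```

View pics/zs.png

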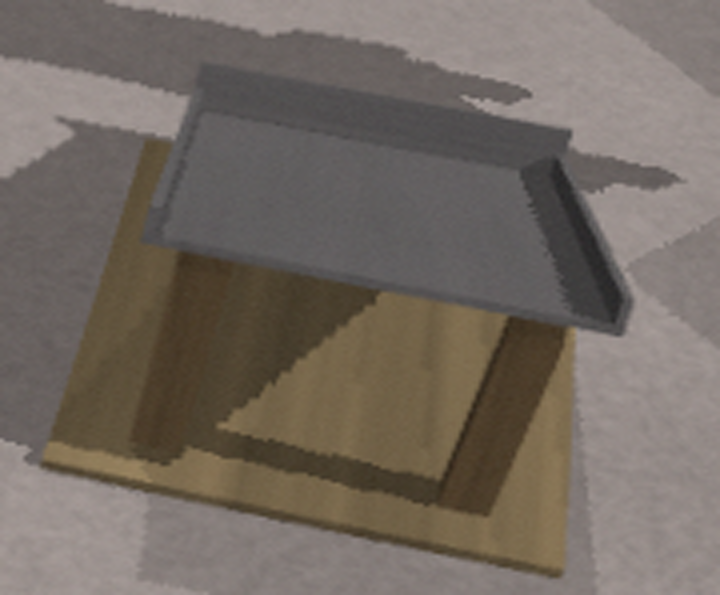

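View pics/zt.png

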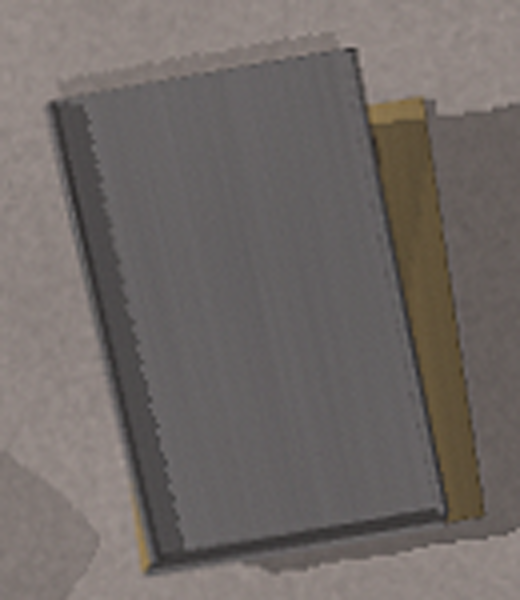

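```bash
cat > fit.py <<'E'
from h import *; import pickle
from scipy.optimize import minimize, least_squares
F,M=pickle.load(open("d.pkl","rb"))
obs=[("top",(118,195.75),(260,82,12)),("top",(193.75,182.5),(260,-82,12)),("top",(142.5,313),(-2,82,26)),("top",(216.2,298.75),(-2,-82,26)),
("scene",(470.75,254.4),(-2,-82,26)),("scene",(562.5,273.2),(-2,82,26)),("scene",(471.2,268.2),(0,-80,0)),("scene",(550,284.4),(0,80,0)),("scene",(457.5,305.6),(260,-82,0)),("scene",(575.5,332.9),(260,82,0))]
def res(p):
    T=shelfT(*p); o=[]
    for c,uv,P in obs: o+=list(proj(F[c],T[:3,:3]@np.array(P)+T[:3,3])[0]-uv)
    return np.array(o)
s=least_squares(res,[350,230,0.2],x_scale=[100,100,.1],loss='soft_l1'); print("shelf",s.x,np.round(res(s.x).reshape(-1,2),1).tolist())
g={"scene":(234,207),"top":(443,283)}
ms={c:min(M[c,"long_tray"],key=lambda d:np.hypot(*(np.array(d["at"])-g[c])))["mask"] for c in g}
def cost(p,cs=("scene","top")):
    o=0
    for c in cs:
        a=sil(F[c],box(112,50,24,*p)); m=ms[c].astype(float); o+=1-np.minimum(a,m).sum()/np.maximum(a,m).sum()
    return o
for cs in (("top",),("scene",),("top","scene")):
    b=min((minimize(cost,[490,-373,y],args=(cs,),method="Nelder-Mead",options=dict(initial_simplex=np.array([[490,-373,y],[505,-373,y],[490,-360,y],[490,-373,y+.2]]))) for y in (-.8,0,.8,1.5)),key=lambda b:b.fun)
    print("tray",cs,b.x,np.rad2deg(b.x[2]),b.fun)
for c in F:
    im=F[c]["color"][:,:,::-1].copy()
    T=shelfT(*s.x)
    P=np.array([(0,-80,0),(0,80,0),(260,80,0),(260,-80,0)])@T[:3,:3].T+T[:3,3]
    cv2.polylines(im,[np.round(proj(F[c],P)).astype(int)],True,(0,255,0))
    for q in (box(112,50,24,*b.x)[:4],box(112,50,24,*b.x)[4:]): cv2.polylines(im,[np.round(proj(F[c],q)).astype(int)],True,(0,255,0))
    cv2.imwrite(f"pics/ov_{c}.png",im)
A=cv2.imread("pics/ov_scene.png"); B=cv2.imread("pics/ov_top.png")
k=lambda a:cv2.resize(a,(400,300),interpolation=cv2.INTER_CUBIC)
cv2.imwrite("pics/ov.png",np.vstack([np.hstack([k(A[165:255,175:295]),k(B[240:330,385:505])]),np.hstack([k(A[235:355,430:590]),k(B[170:320,80:280])])]))
E
python3 fit.py
```

```text
shelf [4.32681088e+02 2.16109287e+02 2.04995665e-01] [[-3.2, -0.6], [-4.0, -1.4], [-1.2, -0.6], [-2.1, 0.7], [-1.0, -1.0], [-1.8, -0.6], [-3.3, -0.6], [6.3, 2.2], [-0.5, -0.9], [-0.0, -1.6]]
tray ('top',) [ 485.26142197 -375.41863594    0.81323844] 46.59513042703909 0.036297361125372185
tray ('scene',) [ 487.50516091 -369.85758799    0.80949071] 46.380401098671584 0.04475785677485833
tray ('top', 'scene') [ 485.0271697  -373.94691727   -2.32332876] -133.11693211332238 0.14498242031200248
```

View pics/ov.png

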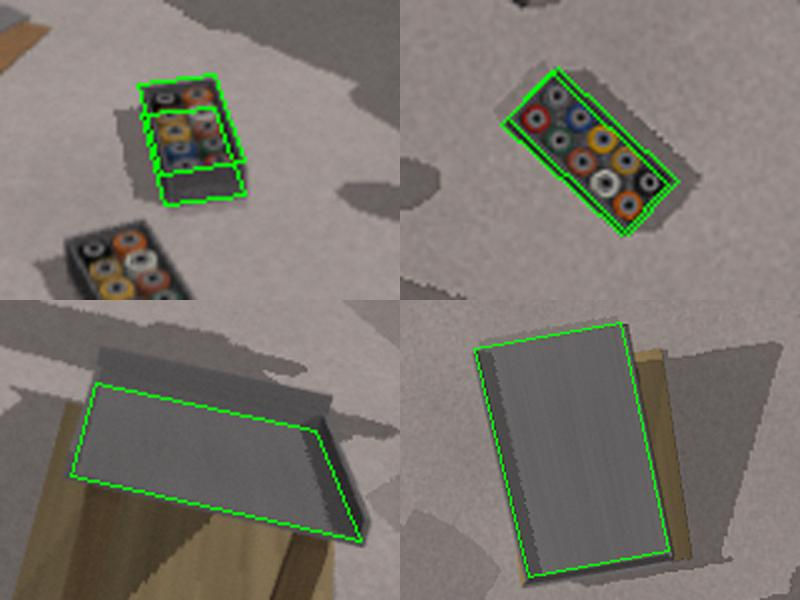

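```bash
sed -i 's/("scene",(550,284.4),(0,80,0)),//; s/for y in (-.8,0,.8,1.5)/for y in (.75,.85)/' fit.py; python3 fit.py
cat > go.py <<'E'
import sys; from h import *; from rig import r
s=r.sense(); p=s["eef_pos"]; Rm=R.from_euler('xyz',s["tcp_rot"]).as_matrix()
x,y,z,yaw=map(float,sys.argv[1:5])
d=Rm.T@(np.array([x,y,z])-p)/10
t=-(yaw-np.rad2deg(s["tcp_rot"][2])); t=(t+90)%180-90
print("clock",s["clock"],"pose",p.round(1),s["tcp_rot"].round(4),"d_cm",d.round(2),"turn",round(t,1), "or",round(t-180*np.sign(t),1),"f",s["contact_force"].round(1),"open",s["opening"],"q",s["qpos"].round(3))
E
python3 go.py 486 -373 231 46.5
```

```text
shelf [4.32782547e+02 2.17685062e+02 1.98831818e-01] [[-3.3, -1.0], [-4.0, -1.4], [-2.0, -0.9], [-2.8, 0.8], [-0.1, -0.9], [-0.9, -0.1], [-2.5, -0.5], [-0.4, -0.9], [0.0, -1.1]]
tray ('top',) [ 485.29705039 -375.37151349    0.8121427 ] 46.53234892553359 0.036297361125372185
tray ('scene',) [ 487.54219184 -369.94736156    0.80965974] 46.390086182646606 0.045615617550415544
tray ('top', 'scene') [ 485.17240434 -373.56129244    0.8127045 ] 46.564538044698665 0.14596471067373162
clock 1.4 pose [281.2 558.1 231.3] [-3.1415  0.      2.6749] d_cm [-6.018e+01 -7.394e+01  3.000e-02] turn -73.2 or 106.8 f [ 0.1  1.2 -0. ] open 1.000057631270714 q [ 1.102  0.353  1.633 -0.     1.155 -0.002]
```

drive_tool([
  [0,[-60.2,-73.9,0],107],
  [0,[-60.2,-73.9,0],107],
  [0,[-60.2,-73.9,0],107],
  [0,[-60.2,-73.9,0],107],
  [0,[-60.2,-73.9,0],107],
  [0,[-60.2,-73.9,0],107],
  [0,[-60.2,-73.9,0],107],
  [0,[-60.2,-73.9,0],107],
  [0,[-60.2,-73.9,0],107],
  [0,[-60.2,-73.9,0],107],
  [0,[-60.2,-73.9,0],107],
  [0,[-60.2,-73.9,0],107],
], grip_force=30)

```text
clock: 2.9
eef_pos: [442.8, -176.6, 231.6]
tcp_rot: [3.141, -0.001, 0.807]
contact_force: [1.5, 1.8, -0.0]
opening: 0.998
```

```bash
python3 go.py 486 -373 231 46.5
```

```text
clock 2.9 pose [ 442.8 -176.6  231.6] [ 3.1407e+00 -6.0000e-04  8.0670e-01] d_cm [-11.19  16.7    0.07] turn -0.3 or 179.7 f [ 1.5  1.8 -0. ] open 0.9982010178060324 q [-0.383  0.119  1.941  0.     1.081  0.381]
```

drive_tool([
  [0,[-11.2,16.7,0],-0.3],
  [0,[-11.2,16.7,0],-0.3],
  [0,[-11.2,16.7,0],-0.3],
  [0,[-11.2,16.7,0],-0.3],
  [0,[-11.2,16.7,6],-0.3],
  [0,[-11.2,16.7,12],-0.3],
  [0,[-11.2,16.7,12],-0.3],
  [0,[-11.2,16.7,12],-0.3],
  [0,[-11.2,16.7,12],-0.3],
])

```text
clock: 4.03
eef_pos: [487.6, -374.0, 114.7]
tcp_rot: [3.136, -0.001, 0.812]
contact_force: [-0.2, -0.3, 0.1]
opening: 1.0
```

```bash
python3 go.py 486 -373 4 46.5; python3 - <<'E'
from rig import r
import cv2,numpy as np
a=r.grab_frame("scene")["color"][130:280,150:350,::-1];b=r.grab_frame("top")["color"][210:360,350:550,::-1]
cv2.imwrite("pics/pre.png",cv2.resize(np.hstack([a,b]),(800,300),interpolation=cv2.INTER_CUBIC))
E
```

```text
clock 4.025 pose [ 487.6 -374.   114.7] [ 3.1363e+00 -1.1000e-03  8.1220e-01] d_cm [-0.06 -0.24 11.07] turn 0.0 or -180.0 f [-0.2 -0.3  0.1] open 0.9998731693559786 q [-6.570e-01  4.630e-01  1.755e+00  1.000e-03  9.180e-01  1.010e-01]
```

View pics/pre.png

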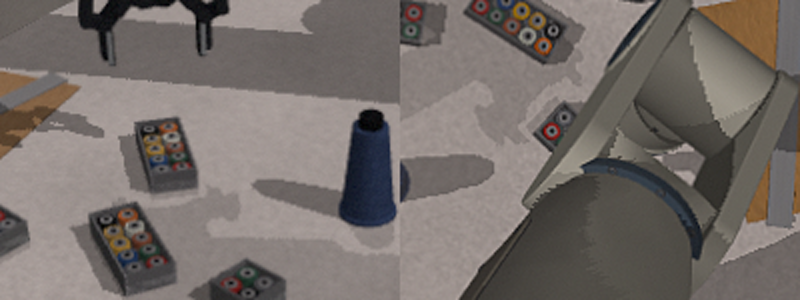

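The picture shows the open jaws above the nearest tray (tray at scene px ≈(190,208)), with the tray and cone undisturbed. Going down.

drive_tool([
  [0,[0,-0.2,5],0],
  [0,[0,-0.2,8],0],
  [0,[0,-0.2,10],0],
  [0,[0,-0.2,11.1],0],
  [0,[0,-0.2,11.1],0],
  [0.2,[0,-0.2,11.1],0],
  [1,[0,-0.2,11.1],0],
  [1,[0,-0.2,11.1],0],
  [1,[0,-0.2,11.1],0],
  [1,[0,-0.2,11.1],0],
  [1,[0,-0.2,11.1],0],
  [1,[0,-0.2,11.1],0],
], grip_force=30)

```text
clock: 5.62
eef_pos: [486.8, -373.1, 4.1]
tcp_rot: [3.135, -0.001, 0.812]
contact_force: [-1.0, 0.8, 6.1]
opening: 0.576
```

```bash
python3 go.py 486 -373 231 46.5
```

```text
clock 5.625 pose [ 486.8 -373.1    4.1] [ 3.1354e+00 -1.1000e-03  8.1220e-01] d_cm [-2.000e-02  7.000e-02 -2.269e+01] turn 0.0 or -180.0 f [-1.   0.8  6.1] open 0.5757479343314716 q [-6.570e-01  6.180e-01  1.803e+00  1.000e-03  7.140e-01  1.010e-01]
```

drive_tool([
  [1,[0,0,-1],0],
  [1,[0,0,-5],0],
  [1,[0,0,-10],0],
  [1,[0,0,-16],0],
  [1,[0,0,-22.7],0],
  [1,[0,0,-22.7],0],
  [1,[0,0,-22.7],0],
])

```text
clock: 6.5
eef_pos: [485.4, -372.1, 231.4]
tcp_rot: [3.135, -0.001, 0.812]
contact_force: [0.2, 0.4, -1.3]
opening: 0.58
```

```bash
python3 - <<'E'
from h import *
T=shelfT(432.8,217.7,.199)
for x in(165,175,185): print(x,(T@[x,0,0,1])[:3].round(1))
from rig import r
a=r.grab_frame("scene")["color"][80:260,130:370,::-1]
cv2.imwrite("pics/lift.png",cv2.resize(a,(800,600),interpolation=cv2.INTER_CUBIC))
E
python3 go.py 590 250 235 11.4
```

```text
165 [580.6 247.5 101.1]
175 [589.5 249.3 105.2]
185 [598.5 251.1 109.2]
clock 6.55 pose [ 484.8 -371.8  230.1] [ 3.1372e+00 -9.0000e-04  8.1210e-01] d_cm [ 52.36 -35.14  -0.59] turn 35.1 or -144.9 f [ 0.5  0.2 -1.3] open 0.5742180639071439 q [-6.570e-01  3.300e-01  1.669e+00  1.000e-03  1.138e+00  1.020e-01]
```

View pics/lift.png

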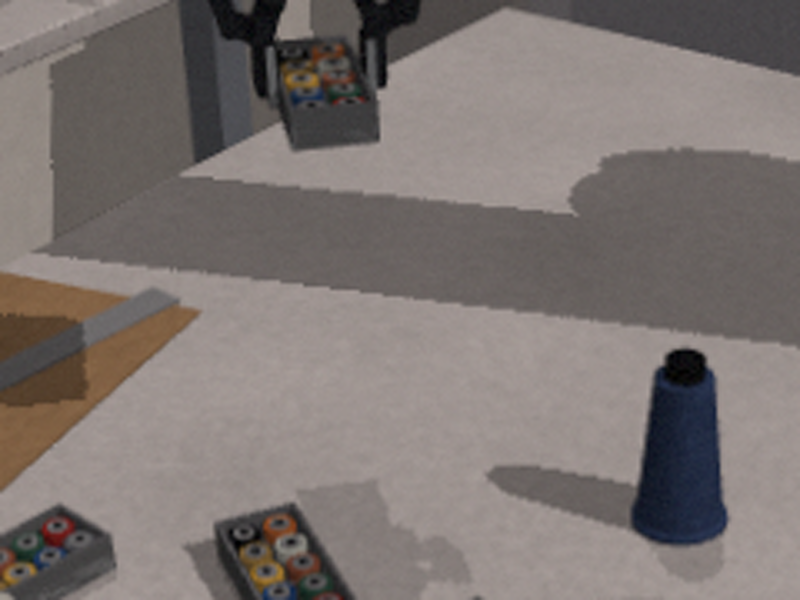

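drive_tool([
  [1,[52.4,-35.1,-1],35],
  [1,[52.4,-35.1,-1],35],
  [1,[52.4,-35.1,-1],35],
  [1,[52.4,-35.1,-1],35],
  [1,[52.4,-35.1,-1],35],
  [1,[52.4,-35.1,-1],35],
  [1,[52.4,-35.1,-1],35],
  [1,[52.4,-35.1,-1],35],
  [1,[52.4,-35.1,-1],35],
  [1,[52.4,-35.1,-1],35],
  [1,[52.4,-35.1,-1],35],
  [1,[52.4,-35.1,-1],35],
])

```text
clock: 8.05
eef_pos: [589.6, 250.2, 236.9]
tcp_rot: [3.138, 0.0, 0.203]
contact_force: [0.2, -0.5, -1.1]
opening: 0.576
```

```bash
python3 - <<'E'
from rig import r; import cv2,numpy as np
a=r.grab_frame("scene")["color"][100:400,240:640,::-1]
cv2.imwrite("pics/over.png",cv2.resize(a,(800,600),interpolation=cv2.INTER_CUBIC))
E
python3 go.py 590 250 165 11.4
```

```text
clock 8.1 pose [589.6 249.1 237.3] [ 3.1373e+00 -2.0000e-04  2.0190e-01] d_cm [ 0.05 -0.11  7.23] turn 0.2 or -179.8 f [-0.  -0.8 -0.1] open 0.578048137253754 q [ 0.4    0.371  1.593 -0.005  1.178  1.77 ]
```

View pics/over.png

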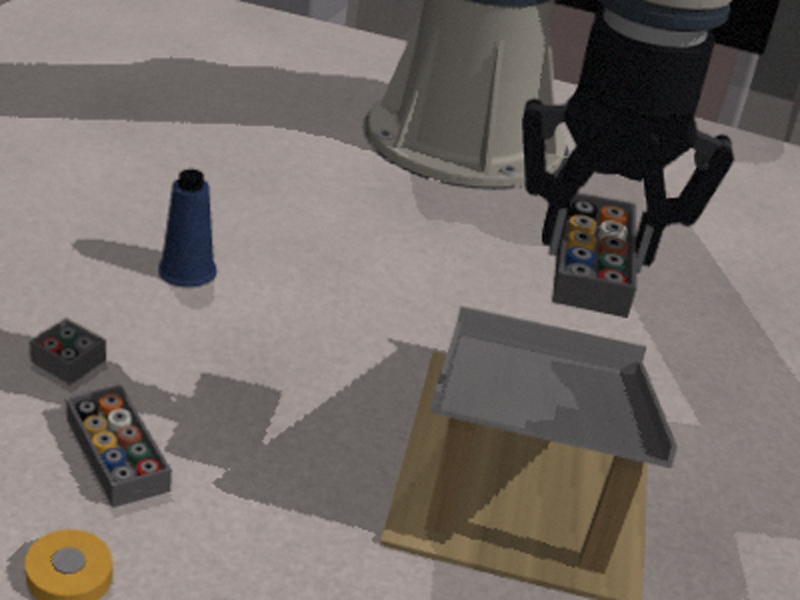

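The tray is held square above the shelf (crop ≈(595,255)), and the cone and short tray are untouched.

drive_tool([
  [1,[0,-0.1,4],0],
  [1,[0,-0.1,7],0],
  [1,[0,-0.1,9],0],
  [1,[0,-0.1,9],0],
  [1,[0,-0.1,9],0],
], grip_force=20)

```text
clock: 8.72
eef_pos: [590.3, 249.5, 148.5]
tcp_rot: [3.138, -0.002, 0.201]
contact_force: [0.3, 0.3, -0.3]
opening: 0.577
```

```bash
python3 - <<'E'
from rig import r; import cv2,numpy as np
a=r.grab_frame("scene")["color"][180:360,420:620,::-1]
b=r.grab_frame("top")["color"][150:330,70:270,::-1]
cv2.imwrite("pics/low.png",cv2.resize(np.hstack([a,b]),(800,360),interpolation=cv2.INTER_CUBIC))
E
python3 go.py 590 250 135 11.4
```

```text
clock 8.825 pose [590.4 249.9 148.8] [ 3.1378e+00 -2.4000e-03  2.0170e-01] d_cm [-0.04 -0.03  1.38] turn 0.2 or -179.8 f [-0.2  0.6 -1.9] open 0.5765674891845725 q [ 0.4    0.46   1.669 -0.005  1.011  1.772]
```

View pics/low.png

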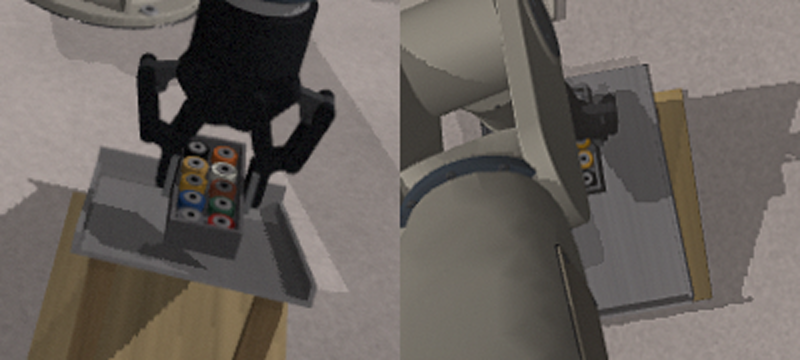

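drive_tool([
  [1,[0,0,0.7],0],
  [1,[0,0,1.2],0],
  [1,[0,0,1.4],0],
  [1,[0,0,1.4],0],
])

```text
clock: 9.32
eef_pos: [590.3, 249.8, 134.7]
tcp_rot: [3.138, -0.002, 0.202]
contact_force: [-1.1, -0.8, 0.1]
opening: 0.579
```

drive_tool([
  [1,[0,0,0.2],0],
  [1,[0,0,0.3],0],
  [1,[0,0,0.3],0],
])

```text
clock: 9.7
eef_pos: [589.9, 250.0, 132.1]
tcp_rot: [3.138, -0.002, 0.202]
contact_force: [-5.0, 0.1, 4.6]
opening: 0.58
```

drive_tool([
  [1,[0,0,0.3],0],
  [1,[0,0,0.6],0],
  [1,[0,0,0.6],0],
])

```text
clock: 10.07
eef_pos: [589.1, 249.9, 126.2]
tcp_rot: [3.138, -0.0, 0.202]
contact_force: [-5.0, -0.8, 4.6]
opening: 0.578
```

drive_tool([
  [1,[0,0,0.4],0],
  [1,[0,0,0.8],0],
  [1,[0,0,1.0],0],
  [1,[0,0,1.0],0],
])

```text
clock: 10.58
eef_pos: [588.5, 249.8, 116.3]
tcp_rot: [3.138, 0.001, 0.202]
contact_force: [-5.0, -0.6, 3.9]
opening: 0.575
```

```bash
python3 - <<'E'
from rig import r; import cv2,numpy as np
a=r.grab_frame("scene")["color"][180:360,420:620,::-1]
cv2.imwrite("pics/piv.png",cv2.resize(a,(660,594),interpolation=cv2.INTER_CUBIC))
E
```

```text
(no output)
```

View pics/piv.png

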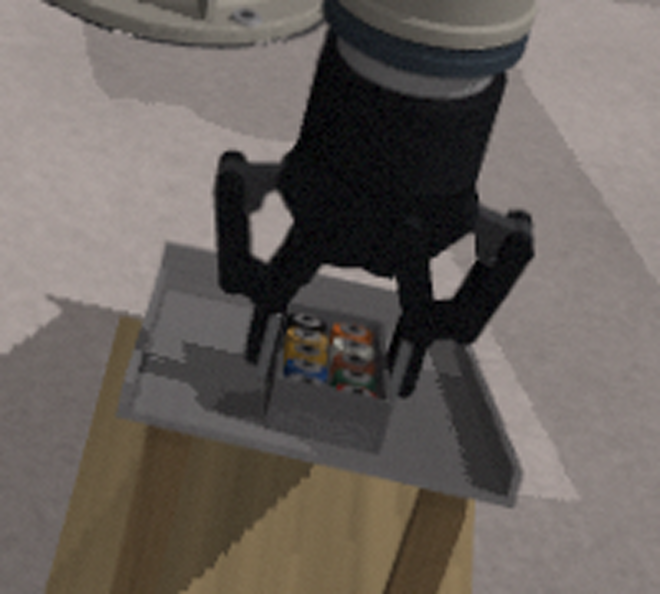

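The tray has pivoted in the jaws to nearly the slope angle (far end resting near crop (325,430), between the rails). Releasing now.

drive_tool([
  [1,[0,0,0.3],0],
  [0,[0,0,0.3],0],
  [0,[0,0,0.3],0],
  [0,[0,0,0.3],0],
  [0,[0,0,0.3],0],
  [0,[0,0,0.3],0],
  [0,[0,0,0.3],0],
  [0,[0,0,0.3],0],
])

```text
clock: 11.62
eef_pos: [588.7, 249.8, 113.3]
tcp_rot: [3.138, 0.001, 0.202]
contact_force: [-0.1, -0.3, 0.7]
opening: 0.997
```

drive_tool([
  [0,[0,0,-3],0],
  [0,[0,0,-8],0],
  [0,[0,0,-14],0],
  [0,[0,0,-14],0],
  [0,[8,-6,-14],0],
  [0,[8,-12,-14],0],
  [0,[8,-18,-14],0],
  [0,[8,-24,-14],0],
  [0,[8,-28,-14],0],
  [0,[8,-28,-14],0],
  [0,[8,-28,-14],0],
])

```text
clock: 13.0
eef_pos: [610.5, 540.2, 250.8]
tcp_rot: [3.136, 0.002, 0.203]
contact_force: [0.3, -0.2, -0.9]
opening: 1.002
```

```bash
python3 - <<'E'
from rig import r; import cv2,numpy as np
a=r.grab_frame("scene")["color"][180:360,380:620,::-1]
f=r.grab_frame("top");b=f["color"][150:330,70:310,::-1]
cv2.imwrite("pics/end.png",cv2.resize(np.hstack([a,b]),(800,300),interpolation=cv2.INTER_CUBIC))
E
```

```text
(no output)
```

View pics/end.png

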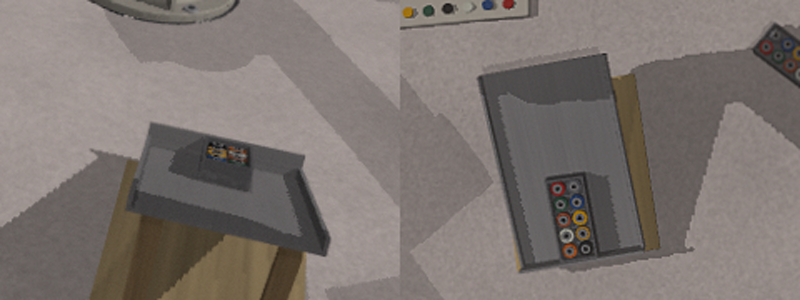

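```bash
cat > end.py <<'E'
from rig import r; from h import *
from scipy.optimize import minimize
F={c:r.grab_frame(c) for c in("scene","top")}; ms={}
T=shelfT(432.8,217.7,.199); ref=(T@[56,0,12,1])[:3]
for c in F:
    d=min(r.outline_of("long_tray",c),key=lambda d:np.hypot(*(np.array(d["at"])-proj(F[c],ref)[0]))); ms[c]=d["mask"]; print(c,d["at"],d["score"],proj(F[c],ref)[0],d["mask"].sum())
def pts(p): return box(112,50,24,*p)@T[:3,:3].T+T[:3,3]
def cost(p,cs):
    o=0
    for c in cs:
        a=sil(F[c],pts(p)); m=ms[c].astype(float); o+=1-np.minimum(a,m).sum()/np.maximum(a,m).sum()
    return o
for cs in (("top",),("scene",),("top","scene")):
    b=minimize(cost,[56,0,0],args=(cs,),method="Nelder-Mead",options=dict(initial_simplex=np.array([[56,0,0],[66,0,0],[56,10,0],[56,0,.15]])))
    print(cs,b.x.round(3),round(b.fun,3))
for c in F:
    for t,z in(("short_tray",12),("cone",56)):print(c,t,[ray(F[c],d["at"],z).round().tolist() for d in r.outline_of(t,c)[:2]])
a=F["top"]["color"][220:315,110:237,::-1]; cv2.imwrite("pics/e2.png",cv2.resize(a,(800,600),interpolation=cv2.INTER_CUBIC))
print(r.sense()["clock"])
E
python3 end.py
```

```text
scene [518.2, 278.3] 0.86 [514.81755272 277.71026092] 872
top [170.9, 278.6] 0.98 [171.99903499 279.080097  ] 1317
('top',) [ 5.3677e+01 -1.5110e+00 -3.3000e-02] 0.034
('scene',) [ 5.1024e+01 -6.2400e-01 -2.1000e-02] 0.055
('top', 'scene') [ 5.3902e+01 -1.0310e+00 -2.3000e-02] 0.101
scene short_tray [[638.0, -160.0, 12.0]]
scene cone [[471.0, -133.0, 56.0]]
top short_tray [[632.0, -159.0, 12.0]]
top cone [[439.0, -150.0, 56.0]]
13.5
```

View pics/e2.png

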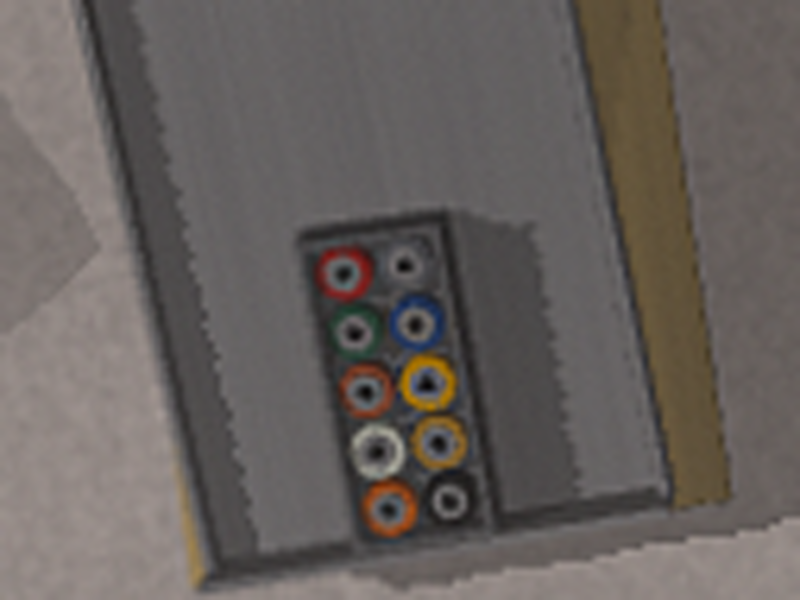

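The tray is at the stop, flat and about 1–2° off square. It sits at about x = 54 mm and y = -1 mm in the shelf frame, and the bystanders are in place.

```bash
python3 -c "
from rig import r
print(r.sign_off())"
```

```text
the job is handed in; nothing more can be done
None
```

The long bobbin tray is resting against the stop at the bottom of the shelf, and I have handed the job in.

I picked the tray nearest the base (about 485, -374 mm) across its width and carried it over the cone. I lowered its uphill end onto the slope at about 175 mm up. With the grip at 20 N, pressing down gently (about 5 N) let it pivot in the jaws to roughly the slope angle. I then let go, it slid down by itself, and I moved the arm clear.

**Final position:** fitting the tray outline in both cameras, on the assumption that it lies flat on the slope, put its centre at about x = 54 mm and y = -1 mm in the shelf frame. It is skewed about 1–2°. The clock read 13.5 s.

**What disagreed:**
- The cameras differed by a few mm. For the tray on the table that was about 5 mm, and for its final x it was 51 mm (scene) against 54 mm (top).
- The shelf fit left up to 4 px of error in the top view.
- I did not measure flatness or stillness separately. I judged them from the pictures and the outline match.

**Bystanders:** the short tray's position matched its starting one to within about 6 mm in both cameras. The cone showed no sign of contact in the pictures. Its network positions are too rough to confirm that: the cameras put it at 439 and 471 mm in x, and I used different reference heights before and after.

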